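# Bleed the stud press and take out its pointed die

## Robot

A 6-joint arm with a two-finger parallel gripper is mounted at the origin on a cart in front of the work surface, level with it; the furniture and walls round the work are solid. World frame = base frame: x ahead of the robot, y to its left, z up, the work surface at z = 0. Lengths are in m, angles in rad, forces in N, time in s.
With the tool pointing down it reaches from about 0.3 to 0.825 m from the base axis. Payload 5.4 kg.
Tool frame: the origin (TCP) lies at the very end of the fingers, on their centre line; the grasp point (between the pads) lies 19 mm behind it; z points along the fingers, y is the line along which they close (so a half turn about z gives the same grasp; the last joint's range is limited). The gripper opens to 92 mm and grips with 3 to 60 N. Pads are 20 mm wide; open, the fingers measure 128 mm over their backs; the gripper's body (75 mm by 189 mm) begins 69 mm behind the grasp point.
Start: joints at [1.005, 0.158, 1.597, -0, 1.386, -0.21], TCP at [0.2, 0.539, 0.215] pointing down, gripper open.
Joint ranges: [-2.91, 2.91], [-0.94, 2.29], [0.18, 2.7], [-1.29, 4.43], [0.17, 2.64], [-3, 3]. Speed limits (rad/s): [2.57, 2.57, 3.14, 3.14, 3.14, 3.14].

## Interface

Orientations are given as a rotation vector (axis times angle).
In Python, from workcell import bot gives the robot as it stands. Calls block until the motion is done:
- bot.goto(position, orientation): joint-space move of the TCP to a pose.
- bot.line_to(position, rot=None, max_speed=0.15): straight line of the TCP; rot=None keeps the orientation; max_speed is the mean speed in m/s.
- bot.set_joints(angles): joint-space move.
- bot.set_gripper(opening, newtons=None): opening from 0.0 (shut) to 1.0 (fully open); newtons is the grip in N (None keeps the last); returns when the fingers have stopped.
- bot.hold(seconds).
- bot.inverse_kinematics(position, orientation): joint angles nearest the present ones, or None.
- bot.read_camera(name): name is "scene" or "top" or "wrist"; returns a dict with "pixels" (420x560x3 uint8, blue, green, red), "fx", "fy", "cx", "cy" (pixels), "k1" (the pictures are not rectified: a ray, as slopes to the right and down, at radius r is drawn at 1 + k1 r^2 times it, then the intrinsics apply), "R" (3x3) and "t" (3): a world point X has camera coordinates R X + t. Camera axes: x right, y down, z forward; pixel columns grow to the right and rows downward; lengths in m; the calibration is good to about 2 mm. A picture is of the moment at which its call begins. There is no depth.
A pose or a line that the arm cannot do raises bot.MotionError and nothing moves.
- bot.job_done(): hands the job in; it is judged then, once.
Readings, each from a call of its own:
- bot.current_clock(): time.
- bot.current_joints(): joint angles.
- bot.current_joint_vel(): joint speeds.
- bot.current_effort(): joint torques, N m.
- bot.current_ee_pos(): TCP position.
- bot.current_tool_rot(): TCP orientation.
- bot.current_contact_force(): force on the tool from outside, world axes, zero at the start.
- bot.current_ft_torque(): the same for the moment, N m.
- bot.current_opening(): opening from 0.0 (shut) to 1.0 (fully open).
- bot.current_grip_force(): force on a finger pad.
Only numpy, scipy, OpenCV 4.12 (cv2) and the standard library are available. Lean on these libraries where they do the work, as an engineer would, in place of code of your own. Each camera call takes 0.05 s, during which the arm holds its last target. There are 200 camera calls.

## Task

Let the air out of the press by holding the small button on the button box down for at least three seconds without a break, then let it come up; never press the big button beside it. Then turn the die turret (its hub bar is the handle) until the tall pointed die stands at the front mark in the opening of the wire guard, unscrew that die with a quarter turn, lift it straight out there and stand it upright in the saucer. Do not push aside or tip the bottle, the paste jar or the thread spool.

Things in the scene. Friction and masses are not known exactly. Their poses are not given: they have to be found in the camera images.
- bleed_button (a joint): travel of the small (bleed) button in m: 0 up, 0.006 fully down; counts as held down beyond 0.004. A spring presses it back up; fully down takes 5 N
- bleed_button_top (a point): centre of the top face of the small black button, 22 mm across, 22 mm above the top of the grey button box, in a round housing 38 mm across and 12 mm high (box 80 x 130 x 40 mm, bolted down, its centre 33 mm away toward the big button, at any turn). z up
- stroke_button (a joint): travel of the big (stroke) button in m: 0 up, 0.006 fully down. Same spring; must not be pressed
- stroke_button_top (a point): centre of the top face of the big black button, 42 mm across, on the same box, 66 mm from the small one
- turret_base: bolted-down press base; origin on the turret axis at table level; its front is its -x side. Grey disc 224 mm across; grey housing behind it, x 120 to 190 mm, 170 mm wide, 135 mm high (gauge to 147 mm). A wire guard, 114 mm radius, 128 mm high, stands round the disc except for the front 136 degrees
- front_mark (a point): point on the bolted-down base where the pointed die's seat must come to stand: 82 mm in front of the turret axis, 34 mm above the table (the height of the seat floors). Its x axis points to the turret axis, z up
- hub_grip (a point): on the turret's vertical axis, mid hub bar (93 mm up): where to grip. Dark steel bar 44 mm long (along this x), 14 wide, 28 high, top 105 mm above the table. Turns with the 218 mm turret plate, either way, against light friction (0.15 N m), and stays where left. The pointed die's seat lies on its -x side: the turret is right when this x axis points the same way as front_mark's x
- seat (a point): floor centre of the pointed die's seat on the turret, 82 mm from the axis; x points to the axis. A steel ring (48 mm outside, 38 inside, 10 high) with two tabs along this x over the die's lugs: inner edges 13 mm from the centre, 6.5 to 10 mm above the floor. Two more seats at 120 degrees hold fixed dies, a flat mushroom and a cup, under 30 mm tall
- pointed_die: tall steel die, 58 mm, loose, about 0.12 kg; origin at the centre of its underside, z up to its point. Round grip 26 mm across at 20 to 44 mm up. Two foot lugs along its x (34 mm over both, 9 wide, 5 thick) sit under the seat's tabs: locked with its x along the seat's x, free when turned 60 to 120 degrees from there, either way; then it lifts out. It stands on a 22 mm round foot
- saucer: white saucer, 124 mm across, 14 mm high, loose, 0.2 kg; origin at the centre of its underside. Its flat middle floor lies about 4 mm up
- nozzle_bottle: white bottle with a nozzle, 46 mm across, 128 mm tall, loose bystander; origin under its centre
- paste_jar: paste jar with a screw cap, 65 mm across, 64 mm tall, loose bystander; origin under its centre
- spool: cone of thread, 33 mm across, 66 mm tall, loose bystander in front of the turret; origin under its centre
There are look-alikes about, which are no part of the job. What is shaped like the pointed_die but orange or red is not meant.

How it is judged:
By the outcome, as a careful person would: the job done as asked, in the order asked, and still so for the second after the job is handed in, with the robot touching nothing.
It also fails if it takes over 72 s, if anything falls off the work surface, if the arm or the gripper's body presses on something with over 40 N, if the wrist force passes 120 N, or if a joint passes its speed limit or range.

## Working session

There is one attempt and no reset: what is moved stays moved. The work goes in short steps, each a Python script; the robot and the scene stay as the last script left them, time stands still between calls to the robot, and variables do not carry over. Pictures are saved under pics/ and viewed, at most 10 in all, crops included, and the job is handed in when it is done.

```bash
mkdir -p pics; ls
python3 - <<'E'
from workcell import bot
import cv2,numpy as np
for n in("scene","top"):
    c=bot.read_camera(n);cv2.imwrite(f"pics/{n}0.png",cv2.resize(c["pixels"],(800,600),interpolation=cv2.INTER_CUBIC))
    np.savez(f"pics/{n}0.npz",**c)
    print(n,c["fx"],c["cx"],c["cy"],c["k1"],(-np.array(c["R"]).T@c["t"]).round(3),np.round(c["R"],2).tolist())
E
```

```text
pics
scene 437.82643424023337 270.8262260279455 208.1720389400562 -0.10146975517354398 [ 0.144 -0.51   0.871] [[0.77, -0.64, 0.0], [-0.48, -0.59, -0.65], [0.41, 0.5, -0.76]]
top 521.5028128774118 271.0044682453147 205.34535734516194 -0.04585918156728163 [0.408 0.021 1.363] [[0.03, -1.0, -0.0], [-0.99, -0.03, -0.14], [0.14, 0.01, -0.99]]
```

View pics/scene0.png

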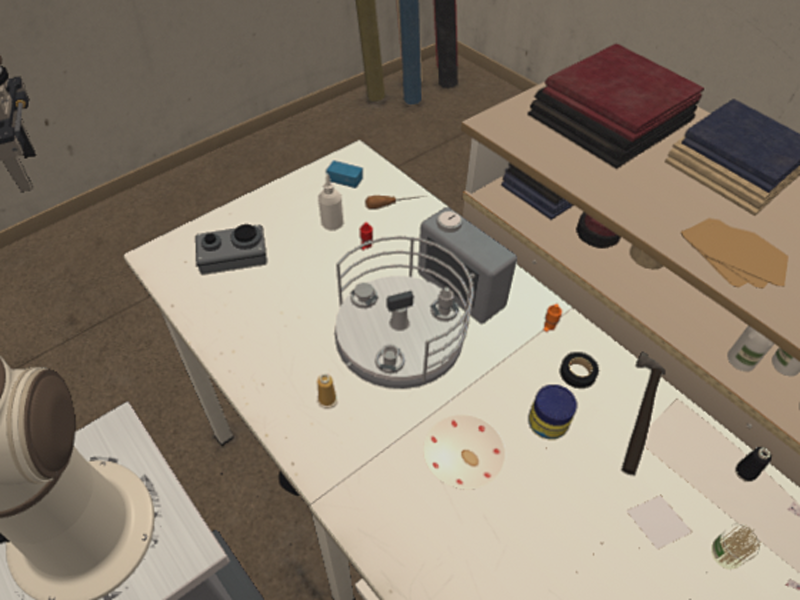

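View pics/top0.png

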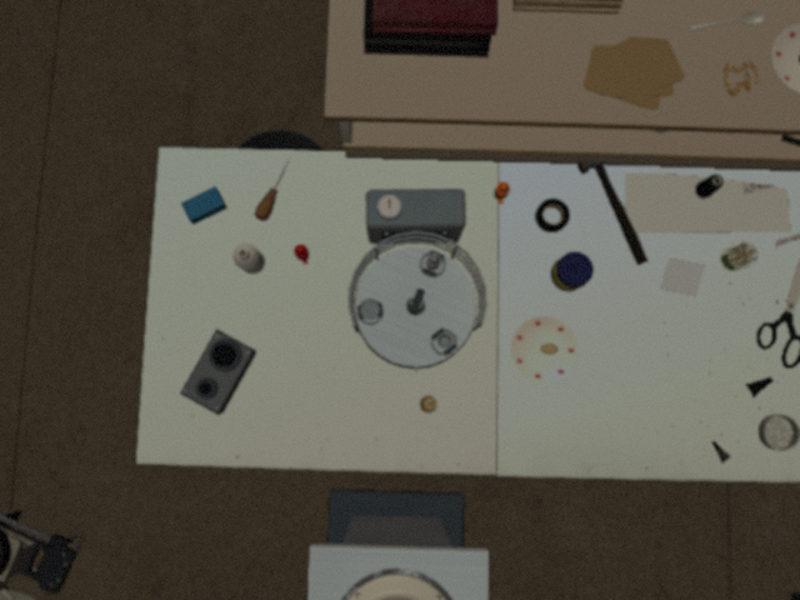

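The scene view shows the button box at (230,248), small button (211,240) and big (246,234). The turret is at (400,320) with its hub bar at (400,300). The dies are at (445,300), (365,293) and (390,360). Bystanders: spool (326,390), saucer (464,452) with a tan thing or mark at (470,457), jar (552,410), bottle (330,205). 

Candidates for the pointed die are the steel one at (445,300), the two other seats at (365,293) and (390,360), and the red (366,235) and orange (553,318) look-alikes, which are excluded. A close crop comes next, along with triangulation.

```bash
cat > h.py <<'E'
import cv2,numpy as np
from scipy.spatial.transform import Rotation as Ro
from workcell import bot
def ray(c,u,v):
    """pixel -> (camera centre, unit world ray)"""
    d=np.array([(u-c["cx"])/c["fx"],(v-c["cy"])/c["fy"]]);s=d.copy()
    for _ in range(20): s=d/(1+c["k1"]*(s@s))
    R=np.array(c["R"]);w=R.T@np.r_[s,1];return -R.T@np.array(c["t"]),w/np.linalg.norm(w)
def proj(c,X):
    x=np.array(c["R"])@X+c["t"];s=x[:2]/x[2];s=s*(1+c["k1"]*(s@s))
    return s*[c["fx"],c["fy"]]+[c["cx"],c["cy"]]
def atz(c,p,z):
    o,d=ray(c,*p);return o+d*(z-o[2])/d[2]
def tri(*cp):
    A=0;b=0
    for c,p in cp:
        o,d=ray(c,*p);M=np.eye(3)-np.outer(d,d);A=A+M;b=b+M@o
    X=np.linalg.solve(A,b);return X,max(np.linalg.norm(proj(c,X)-p) for c,p in cp)
def down(yaw):
    """tool z down; tool y (closing line) at angle yaw in world xy"""
    y=np.array([np.cos(yaw),np.sin(yaw),0]);z=np.array([0,0,-1.]);x=np.cross(y,z)
    return Ro.from_matrix(np.c_[x,y,z]).as_rotvec()
def crop(im,u0,v0,u1,v1,name):
    k=im[v0:v1,u0:u1];f=min(800/k.shape[1],600/k.shape[0])
    cv2.imwrite(name,cv2.resize(k,None,fx=f,fy=f,interpolation=cv2.INTER_CUBIC));print(name,f)
E
python3 - <<'E'
from h import *
S=dict(np.load("pics/scene0.npz"));T=dict(np.load("pics/top0.npz"))
k=.7
for n,s,t in [("small",(211,239),(207,387)),("big",(246,233),(224,355)),("hubtop",(400,296),(418,298)),("dieA",(446,290),(434,262)),("dieB",(365,288),(370,311)),("dieC",(390,352),(444,341)),("spooltop",(325,377),(429,403)),("saucer",(464,452),(543,348)),("jartop",(556,397),(575,268)),("bottle top",(326,182),(240,254)),("tan",(470,457),(549,349))]:
    X,e=tri((S,np.array(s)*k),(T,np.array(t)*k));print(n,X.round(3),round(e,1))
a=S["pixels"][155:275,225:335];b=S["pixels"][280:350,290:360]
f=cv2.resize(a,(550,600),interpolation=cv2.INTER_CUBIC);g=cv2.resize(b,(250,250),interpolation=cv2.INTER_CUBIC)
o=np.zeros((600,800,3),np.uint8);o[:,:550]=f;o[:250,550:]=g
o[250:500,550:]=cv2.resize(T["pixels"][215:273,350:408],(250,250),interpolation=cv2.INTER_CUBIC)
cv2.imwrite("pics/crop1.png",o)
E
```

```text
small [0.422 0.341 0.055] 0.2
big [0.481 0.314 0.054] 0.4
hubtop [ 0.581 -0.021  0.103] 1.2
dieA [ 0.65  -0.051  0.092] 0.7
dieB [0.565 0.059 0.061] 0.7
dieC [ 0.515 -0.072  0.06 ] 0.1
spooltop [ 0.406 -0.047  0.064] 0.0
saucer [ 0.51  -0.256  0.004] 0.6
jartop [ 0.649 -0.299  0.073] 0.2
bottle top [0.651 0.285 0.107] 0.1
tan [ 0.51  -0.268  0.005] 0.1
```

View pics/crop1.png

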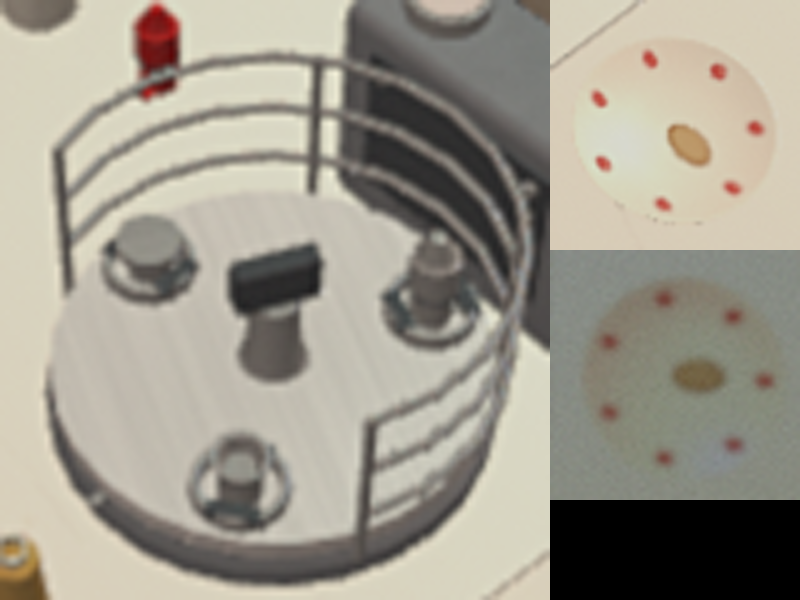

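The crop confirms the choice: dieA, the tall pointed steel die at crop (437,265), measures z 0.092 = 34 + 58 mm. The others are the mushroom (150,250) and the cup (240,470). The tan spot on the saucer is flat, about 12 mm off centre toward -y. Next I'll hover over the small button.

Run:
```python
from h import *
print(Ro.from_rotvec(bot.current_tool_rot()).as_matrix().round(2).tolist())
best=None
for y in (1.14,1.14-np.pi):
    q=bot.inverse_kinematics([.415,.345,.17],down(y));print(y,None if q is None else np.round(q,2))
    if q is not None and (best is None or abs(q[5])<abs(best[0][5])):best=(q,y)
bot.set_joints(best[0]);bot.set_gripper(0.0,20)
c=bot.read_camera("wrist");np.savez("pics/w1.npz",**c)
cv2.imwrite("pics/w1.png",c["pixels"]);print(bot.current_clock(),best[1],bot.current_ee_pos(),(-np.array(c["R"]).T@c["t"]).round(3), proj(c,np.array([.42,.341,.062])),proj(c,np.array([.481,.314,.062])))
```

```text
[[-0.94, 0.35, -0.0], [0.35, 0.94, -0.0], [0.0, -0.0, -1.0]]
1.14 [ 0.47  0.11  1.75 -0.    1.29 -0.67]
-2.0015926535897934 [ 0.47  0.11  1.75 -0.    1.29  2.47]
2.625 1.14 [0.41501325 0.34499375 0.1700219 ] [0.343 0.379 0.341] [279.72966413 217.35640004] [280.70486758 277.90461538]
```

View pics/w1.png

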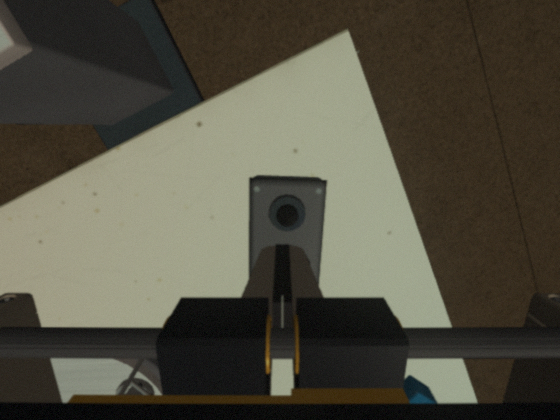

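The wrist view shows the small button at (288,214), clear of the fingers, with the big button hidden behind them. I'll combine this with the two fixed views and press.

Run:
```python
from h import *
S,T,W=[dict(np.load(f"pics/{n}.npz")) for n in("scene0","top0","w1")]
s=np.array((211,239))*.7;t=np.array((207,387))*.7
X,e=tri((S,s),(T,t),(W,(288,214)));print("small",X.round(4),round(e,1),[atz(c,p,.062).round(4) for c,p in((S,s),(T,t),(W,(288,214)))])
p=atz(W,(288,214),.062)
if abs(X[2]-.062)>.01 or np.linalg.norm(X[:2]-p[:2])>.012: raise SystemExit("check")
bot.goto([p[0],p[1],.085],down(1.14))
f0=np.array(bot.current_contact_force());z=.067
bot.line_to([p[0],p[1],z],max_speed=.08)
while z>.050:
    bot.line_to([p[0],p[1],z],max_speed=.03);f=(np.array(bot.current_contact_force())-f0)[2]
    print(round(z,4),bot.current_ee_pos()[2].round(4),round(f,1))
    if f>8: break
    z-=.0015
bot.hold(3.7);print((np.array(bot.current_contact_force())-f0).round(1),bot.current_clock())
bot.line_to([p[0],p[1],.09],max_speed=.1);print(bot.current_clock())
```

```text
small [0.4236 0.3459 0.0483] 2.5 [array([0.4194, 0.3335, 0.062 ]), array([0.4227, 0.3389, 0.062 ]), array([0.4203, 0.3499, 0.062 ])]check
```

The views disagree by about 1 cm in y, so I'll look more closely at the pixels before pressing.

Run:
```python
from h import *
S,T,W=[dict(np.load(f"pics/{n}.npz")) for n in("scene0","top0","w1")]
o=np.zeros((400,800,3),np.uint8)
for i,(c,u,v,w,P) in enumerate([(S,130,150,64,0),(T,120,225,64,0),(W,248,170,80,0)]):
    k=cv2.convertScaleAbs(c["pixels"][v:v+w,u:u+w],alpha=2.2,beta=20)
    o[:266,i*266:(i+1)*266]=cv2.resize(k,(266,266),interpolation=cv2.INTER_CUBIC)
cv2.imwrite("pics/c2.png",o[:270])
```

```text
(no output)
```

View pics/c2.png

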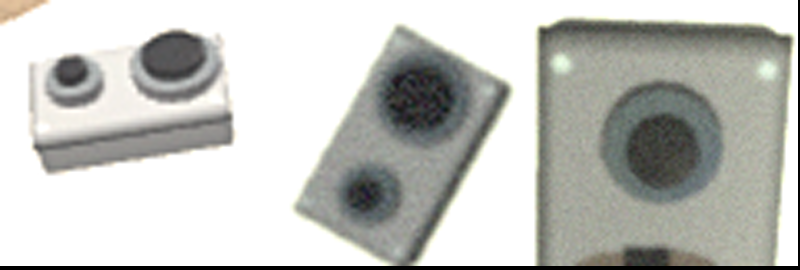

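The enlarged crops put the small button's black top at (71,66), (98,193) and (131,148) in the three tiles. I'm recomputing from these.

Run:
```python
from h import *
S,T,W=[dict(np.load(f"pics/{n}.npz")) for n in("scene0","top0","w1")]
k=64/266
cp=[(S,np.array([130+71*k,150+66*k])),(T,np.array([120+98*k,225+193*k])),(W,np.array([248+131*80/266,170+148*80/266]))]
for c,p in cp: print(atz(c,p,.062).round(4))
print(tri(*cp),tri(*cp[1:]),tri(cp[0],cp[2]),tri(*cp[:2]))
# big button and wrist corners check
b=[(S,np.array([130+176*k,150+55*k])),(T,np.array([120+152*k,225+98*k]))];print(tri(*b),[atz(c,p,.062).round(4) for c,p in b])
print("box screw holes z.04",atz(W,(248+29*.3008,170+64*.3008),.04),atz(W,(248+235*.3008,170+70*.3008),.04))
```

```text
[0.4208 0.3393 0.062 ]
[0.4213 0.3421 0.062 ]
[0.4205 0.3491 0.062 ]
(array([0.42243209, 0.34640431, 0.05419674]), np.float64(1.8416171311772067)) (array([0.42284602, 0.34659835, 0.04827908]), np.float64(1.7107233557018766)) (array([0.42325627, 0.3481562 , 0.05351706]), np.float64(0.38483234520854415)) (array([0.42159584, 0.34275472, 0.05887017]), np.float64(0.10978105663576265))
(array([0.48074928, 0.31424639, 0.05328482]), np.float64(0.5797052305935902)) [array([0.4784, 0.3048, 0.062 ]), array([0.479 , 0.3129, 0.062 ])]
box screw holes z.04 [0.38844639 0.32907706 0.04      ] [0.41699442 0.38677609 0.04      ]
```

Run:
```python
from h import *
S,T,W=[dict(np.load(f"pics/{n}.npz")) for n in("scene0","top0","w1")]
print("corner",atz(W,(348,31),0),atz(S,np.array((126,258))*.7,0),atz(T,np.array((137,463))*.7,0),"tcp px",proj(W,np.array([.415,.345,.17])))
p=[.421,.345]
bot.goto([*p,.085],down(1.14))
f0=np.array(bot.current_contact_force());z=.067
while z>.050:
    bot.line_to([*p,z],max_speed=.03);f=(np.array(bot.current_contact_force())-f0)[2]
    print(round(z,4),bot.current_ee_pos()[2].round(4),round(f,1))
    if f>8: break
    z-=.0015
bot.hold(3.7);print((np.array(bot.current_contact_force())-f0).round(1),bot.current_clock())
bot.line_to([*p,.09],max_speed=.1);print(bot.current_clock())
```

```text
corner [2.85316124e-01 4.79372051e-01 5.55111512e-17] [0.2834147  0.45956714 0.        ] [0.28322074 0.47313402 0.        ] tcp px [280.82302549 258.43745529]
0.067 0.067 -1.8
0.0655 0.0655 -0.8
0.064 0.0639 -1.8
0.0625 0.0625 -0.8
0.061 0.0612 2.2
0.0595 0.0597 2.5
0.058 0.0581 3.0
0.0565 0.0566 3.9
0.055 0.0563 12.3
[-3.4 -2.2 11.3] 9.5083
10.0083
```

The button bottomed at TCP z 0.056 and was held 3.7 s at 11 N, then released. Next are two wrist views over the turret.

```bash
python3 - <<'E'
from h import *
bot.line_to([.421,.345,.16],max_speed=.2)
for i,y in ((2,-.07),(3,.03)):
    bot.goto([.68,y,.28],down(np.pi/2))
    if i==2: bot.set_gripper(.45)
    c=bot.read_camera("wrist");np.savez(f"pics/w{i}.npz",**c);cv2.imwrite(f"pics/w{i}.png",cv2.convertScaleAbs(c["pixels"],alpha=1.3))
    for P in([.581,-.021,.105],[.65,-.051,.092],[.51,-.256,.004]):print(proj(c,np.array(P)).round())
print(bot.current_clock(),bot.current_joints().round(2))
E
python3 -c "
import cv2,numpy as np
a=[cv2.imread(f'pics/w{i}.png') for i in(2,3)]
cv2.imwrite('pics/w23.png',np.vstack([k[20:320,60:460] for k in a]))"
```

```text
[326. 109.]
[297. 169.]
[146.  58.]
[235. 108.]
[214. 169.]
[73. 58.]
13.6583 [-0.13  0.4   1.17 -0.    1.56 -1.7 ]
```

View pics/w23.png

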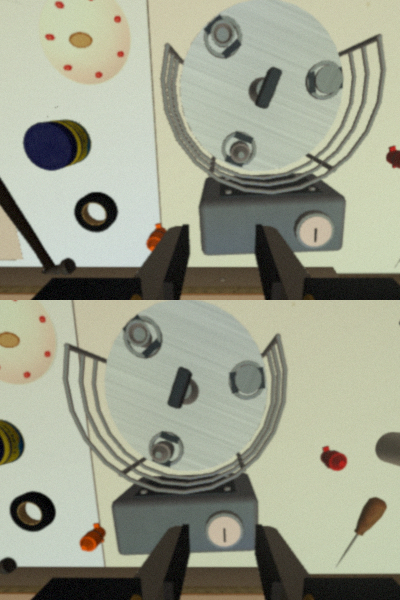

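Run:
```python
import cv2,numpy as np
a=[cv2.convertScaleAbs(dict(np.load(f'pics/w{i}.npz'))["pixels"],alpha=1.5) for i in(2,3)]
o=np.hstack([cv2.resize(a[0][10:280,215:445][:,:],(400,470),interpolation=cv2.INTER_CUBIC),cv2.resize(a[1][10:280,120:350],(400,470),interpolation=cv2.INTER_CUBIC)])
cv2.imwrite('pics/c3.png',o)
```

```text
(no output)
```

View pics/c3.png

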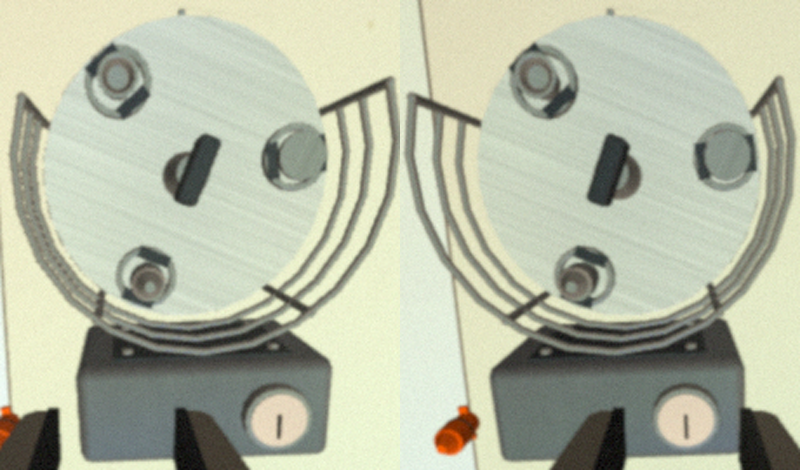

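Run:
```python
from h import *
A,B=[dict(np.load(f"pics/w{i}.npz")) for i in(2,3)]
a=lambda u,v:np.array([215+u/1.739,10+v/1.741]); b=lambda u,v:np.array([120+u/1.739,10+v/1.741])
D={}
for n,p,q in [("bar",(199,169),(209,170)),("barF",(211,137),(217,138)),("barB",(186,203),(198,204)),("tip",(149,286),(174,286)),("seat",(146,276),(185,277)),("cupseat",(117,80),(143,80)),("hsL",(80,372),(93,372)),("hsR",(330,366),(341,364)),("gL",(22,95),(12,95)),("gR",(391,80),(380,78)),("mark",(181,12),(210,12))]:
    D[n],e=tri((A,a(*p)),(B,b(*q)));print(n,D[n].round(4),round(e,1))
an=lambda v:np.degrees(np.arctan2(v[1],v[0])).round(1)
print("bar",an(D["barB"]-D["barF"]),"hs perp",an(D["hsL"]-D["hsR"])+90,"guard perp",an(D["gL"]-D["gR"])+90)
f=lambda n,z:(atz(A,a(*n[0]),z)+atz(B,b(*n[1]),z))/2
c=f(((199,169),(209,170)),.105);s=f(((146,276),(185,277)),.044);t=f(((149,286),(174,286)),.092);m=f(((181,12),(210,12)),.034)
gl=f(((22,95),(12,95)),.128);gr=f(((391,80),(380,78)),.128)
print("c",c,"seat",s,"tip",t,"mark",m,"g",gl,gr,np.linalg.norm(gl-gr), "exp",.228*np.sin(np.radians(68)))
print("seat ang",an(s-c),np.linalg.norm((s-c)[:2]),"tip",an(t-c),np.linalg.norm((t-c)[:2]),"markang",an(c-m),np.linalg.norm((c-m)[:2]),"g",an(gl-gr)+90)
```

```text
bar [ 0.5795 -0.016   0.0982] 0.4
barF [ 0.5606 -0.0098  0.1016] 0.4
barB [ 0.6006 -0.0238  0.0997] 0.4
tip [ 0.6576 -0.0461  0.0833] 0.1
seat [ 0.6566 -0.0459  0.0406] 0.4
cupseat [ 0.5151 -0.0692  0.0408] 0.0
hsL [ 0.7077 -0.0935  0.1284] 0.1
hsR [0.7016 0.0702 0.1313] 0.6
gL [ 0.541  -0.1235  0.1282] 0.0
gR [0.5323 0.0869 0.1277] 0.4
mark [ 0.465  -0.022   0.0183] 0.1
bar -19.3 hs perp 2.0999999999999943 guard perp 2.4000000000000057
c [ 0.57986562 -0.01605266  0.105     ] seat [ 0.65615616 -0.04566357  0.044     ] tip [ 0.65622723 -0.04542581  0.092     ] mark [ 0.46993857 -0.0219259   0.034     ] g [ 0.54097218 -0.12359984  0.128     ] [0.53236433 0.08679032 0.128     ] 0.21056617561390556 exp 0.21139791884122755
seat ang -21.2 0.08183551910974178 tip -21.0 0.08181612304503744 markang 3.1 0.11008383615938327 g 2.299999999999997
```

The two views agree: axis (0.580,-0.017), base yaw 2.3° (from the guard ends, housing and mark), seat direction -20.8° at radius 82 mm, and the heights fit. The turn needed is -157°, so I'm gripping the bar.

```bash
cat >> h.py <<'E'
def F(): return np.array(bot.current_contact_force())
E
python3 - <<'E'
from h import *
c=np.array([.580,-.018]);y0=np.radians(69.2);n=np.array([np.cos(y0),np.sin(y0)])
bot.goto([*c,.16],down(y0));f0=F()
bot.line_to([*c,.077],max_speed=.1);print("down",(F()-f0).round(1))
bot.set_gripper(0,8);print("grip",(F()-f0).round(1),bot.current_opening(),bot.current_grip_force())
for _ in range(3):
    f=(F()-f0)[:2]@n
    if abs(f)<2.5:break
    c=c+n*np.sign(f)*.0012;bot.line_to([*c,.077],max_speed=.03);print(c.round(4),round(f,1),((F()-f0)[:2]@n).round(1))
print(bot.current_clock())
E
```

```text
down [-1.   0.6 -0.3]
grip [-1.5  0.8  4.8] 0.15363050033961 8.585057182765823
15.8583
```

Run:
```python
from h import *
c=[.580,-.018,.077];bot.set_gripper(0,25)
f0=F()
for y in np.linspace(69.2,69.2-156.9,5)[1:]:
    bot.goto(c,down(np.radians(y)));print(round(y),(F()-f0).round(1),np.round(bot.current_ft_torque(),2),bot.current_opening())
bot.hold(.3);bot.set_gripper(.45)
bot.line_to([*c[:2],.17],max_speed=.2)
y=np.pi/2
for i,yy in ((4,-.07),(5,.03)):
    bot.goto([.60,yy,.26],down(-np.pi/2) if 0 else down(y))
    k=bot.read_camera("wrist");np.savez(f"pics/w{i}.npz",**k)
    u,v=proj(k,np.array([.498,-.020,.06]));print(i,u,v)
    m=cv2.convertScaleAbs(k["pixels"],alpha=1.5);u,v=int(u),int(v)
    print("off",max(u-65,0),max(v-50,0))
    m=m[max(v-50,0):max(v-50,0)+150,max(u-65,0):max(u-65,0)+130]
    cv2.imwrite(f"pics/k{i}.png",cv2.resize(m,(390,450),interpolation=cv2.INTER_CUBIC))
cv2.imwrite("pics/c4.png",np.hstack([cv2.imread("pics/k4.png"),cv2.imread("pics/k5.png")]))
print(bot.current_clock())
```

```text
30 [-0.6 -2.6  1.7] [-0.35  0.51 -0.14] 0.1491148764118068
-9 [-4.7 -4.1  4. ] [-0.42  0.99 -0.13] 0.15095314551384667
-48 [-6.5 -1.4  5.6] [-0.32  1.43 -0.17] 0.14908016630516233
-88 [-7.4 -0.7  6.8] [ 0.17  1.64 -0.11] 0.15182597821734278
4 323.6246650361988 107.20293352578496
off 258 57
5 238.8803434602635 106.9701737603348
off 173 56
23.6
```

View pics/c4.png

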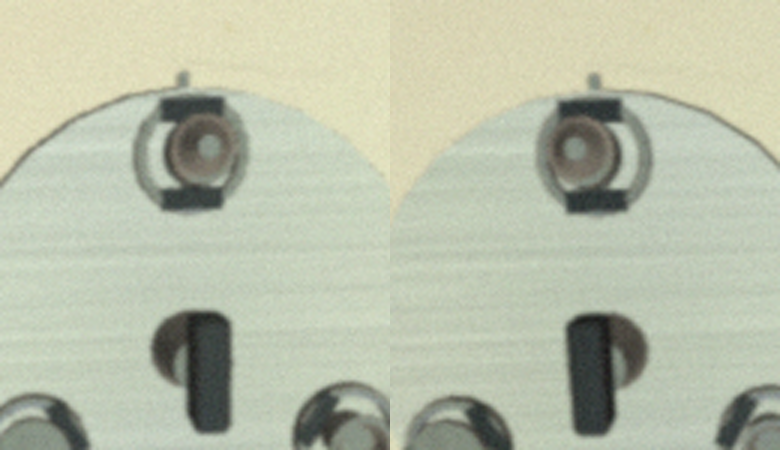

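The front mark at (182,75) and (594,75) lines up with the die's seat, and the die tip is at (209,146) and (574,147). I'll quantify the alignment.

Run:
```python
from h import *
A,B=[dict(np.load(f"pics/w{i}.npz")) for i in(4,5)]
a=lambda u,v:np.array([258+u/3,57+v/3]); b=lambda u,v:np.array([173+(u-390)/3,56+v/3])
an=lambda v:np.degrees(np.arctan2(v[1],v[0])).round(1)
r={}
for n,p,q,z in [("bar",(210,373),(590,375),.105),("barF",(209,315),(590,315),.105),("barB",(212,432),(592,435),.105),("seat",(191,154),(595,153),.044),("tip",(209,146),(574,147),.092),("tabF",(193,109),(590,110),.044),("tabB",(192,199),(597,201),.044),("mark",(182,75),(594,76),.020)]:
    X,e=tri((A,a(*p)),(B,b(*q)));r[n]=(atz(A,a(*p),z)+atz(B,b(*q),z))/2;print(n,X.round(4),round(e,1),r[n].round(4))
print("bar",an(r["barB"]-r["barF"]),"seat",an(r["bar"]-r["seat"]),"tabs",an(r["tabB"]-r["tabF"]),"mark",an(r["bar"]-r["mark"]),"tip",an(r["bar"]-r["tip"]),"seat-mark",an(r["seat"]-r["mark"]),np.linalg.norm((r["bar"]-r["seat"])[:2]))
```

```text
bar [ 0.5799 -0.0169  0.0979] 0.0 [ 0.5787 -0.0169  0.105 ]
barF [ 0.5585 -0.0171  0.0905] 0.4 [ 0.5569 -0.0172  0.105 ]
barB [ 0.6017 -0.0161  0.104 ] 0.1 [ 0.6014 -0.0161  0.105 ]
seat [ 0.4975 -0.0197  0.04  ] 0.6 [ 0.4977 -0.0197  0.044 ]
tip [ 0.4982 -0.0202  0.0935] 0.2 [ 0.4981 -0.0202  0.092 ]
tabF [ 0.481  -0.0203  0.0461] 0.2 [ 0.4808 -0.0204  0.044 ]
tabB [ 0.5161 -0.0191  0.0435] 0.0 [ 0.5161 -0.0191  0.044 ]
mark [ 0.4644 -0.022   0.0176] 0.2 [ 0.4647 -0.022   0.02  ]
bar 1.4 seat 2.0 tabs 2.1 mark 2.5 tip 2.3 seat-mark 3.9 0.08099084305860722
```

Seat direction is 2.0° against 2.3° for the base, so the turret is aligned. Now I'll grip the die at (0.498,-0.020), give it the quarter turn and lift.

Run:
```python
from h import *
c=np.array([.498,-.0200]);y0=np.radians(92)
bot.goto([*c,.14],down(y0));f0=F()
bot.line_to([*c,.051],max_speed=.1);print("down",(F()-f0).round(1))
bot.set_gripper(0,10);print("grip",(F()-f0).round(1),bot.current_opening()*92)
bot.set_gripper(0,35);f1=F();print((f1-f0).round(1))
for y in (47,2): bot.goto([*c,.051],down(np.radians(y)));print(y,(F()-f0).round(1),np.round(bot.current_ft_torque(),2))
for z in (.0535,.056,.060):
    bot.line_to([*c,z],max_speed=.04);f=(F()-f0).round(1);print(z,f)
    if f[2]<-15: print("STUCK");bot.line_to([*c,.051],max_speed=.04);break
else:
    bot.line_to([*c,.19],max_speed=.12);print((F()-f0).round(1),bot.current_opening()*92)
k=bot.read_camera("scene");np.savez("pics/scene1.npz",**k)
m=cv2.convertScaleAbs(k["pixels"][130:350,210:400],alpha=1.3);cv2.imwrite("pics/c5.png",cv2.resize(m,(518,600),interpolation=cv2.INTER_CUBIC))
print(bot.current_clock())
```

```text
down [ 0.5  0.3 -0.2]
grip [-1.8 -0.4  1.7] 25.372320172693883
[-2.2  0.7  5. ]
47 [-1.9  2.2  5.9] [ 0.22  0.08 -0.02]
2 [0.5 1.9 4.4] [ 0.18 -0.12 -0.02]
0.0535 [-0.8  0.7 -1.8]
0.056 [-1.4  1.1 -2.3]
0.06 [-1.   0.5 -2.3]
[-0.7  0.2 -2.1] 24.82061226532108
29.5167
```

View pics/c5.png

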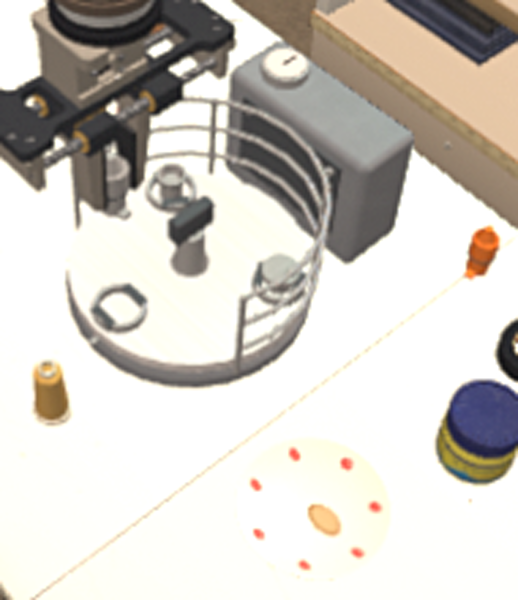

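The die is in the fingers at (117,180), the seat is empty, and the bystanders are undisturbed. Now to fit the saucer's centre from its dots.

Run:
```python
from h import *
T,W=[dict(np.load(f"pics/{n}.npz")) for n in("top0","w2")]
def fit(P):
    P=np.array(P)[:,:2];s=np.linalg.lstsq(np.c_[2*P,np.ones(len(P))],(P**2).sum(1),rcond=None)[0];return s[:2].round(4),np.sqrt(s[2]+s[:2]@s[:2]).round(4)
k=58/250
t=lambda u,v:(350+(u-550)*k,215+(v-250)*k)
w=lambda u,v:(60+u,20+v)
print(fit([atz(T,t(*p),.011) for p in[(664,299),(733,317),(609,342),(765,381),(609,412),(664,458),(733,445)]]),atz(T,t(698,376),.005))
print(fit([atz(W,w(*p),.011) for p in[(50,37),(57,69),(99,75),(120,54),(122,15),(60,8)]]),atz(W,w(79,40),.005))
```

```text
(array([ 0.5076, -0.2573]), np.float64(0.0493)) [ 0.51002323 -0.2676553   0.005     ]
(array([ 0.512 , -0.2528]), np.float64(0.0519)) [ 0.51235751 -0.26564634  0.005     ]
```

Run:
```python
from h import *
p=[.510,-.244];R=down(np.radians(2))
bot.line_to([*p,.19],R,max_speed=.15)
print(bot.current_joints().round(2));bot.line_to([*p,.05],max_speed=.12);bot.hold(.2);f0=F()
z=.026
while z>.014:
    bot.line_to([*p,z],max_speed=.03);f=(F()-f0)[2];print(round(z,4),round(f,1))
    if f>2.5:break
    z-=.001
bot.hold(.2);bot.set_gripper(.22);bot.hold(.2);bot.set_gripper(.45)
bot.line_to([*p,.16],max_speed=.1);bot.hold(.2)
bot.goto([.58,-.12,.30],down(np.pi/2))
k=bot.read_camera("scene");t=bot.read_camera("top")
m=cv2.resize(k["pixels"][120:400,100:440],(729,600),interpolation=cv2.INTER_CUBIC)
cv2.imwrite("pics/c6.png",m);print(bot.current_clock())
```

```text
[-0.66  0.15  1.65  0.    1.34 -0.69]
0.026 -1.0
0.025 -0.3
0.024 -0.9
0.023 -0.2
0.022 3.3
38.6833
```

View pics/c6.png

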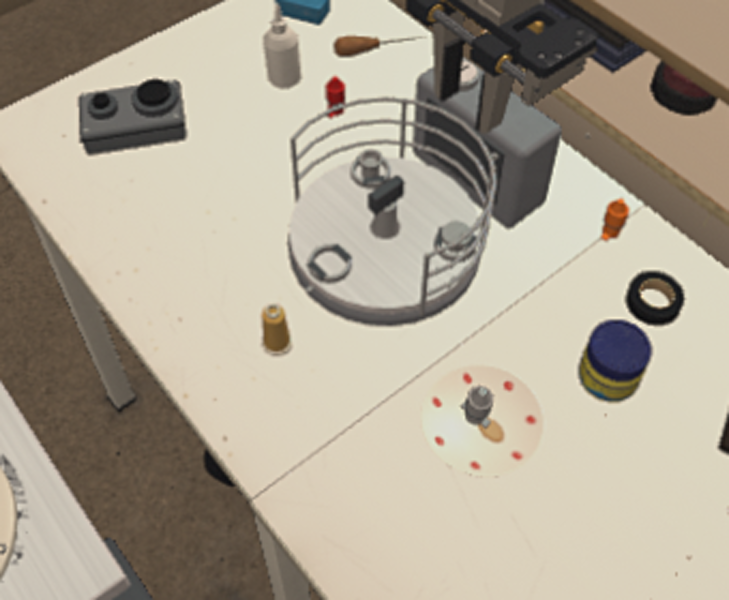

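The die stands upright in the saucer at (479,405). The empty seat (330,263) is at the front, the spool, jar and bottle are where they were, and the arm is clear of everything.

```bash
python3 -c "
from workcell import bot
print(bot.job_done())"
```

```text
the job is handed in; nothing more can be done
None
```

The job is handed in at about 39 s of the 72 s limit: the small button was held down 3.7 s and released, the big one was not pressed, the turret was turned to the front mark, and the pointed die now stands upright in the saucer with the bottle, jar and spool undisturbed in the last picture.

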